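# Fetch the objective from behind two eyepieces and put the eyepieces back

### The arm

A 6-joint arm with a two-finger parallel gripper is mounted at the origin on the work surface; the furniture and walls round the work are solid. World frame = base frame: x ahead of the robot, y to its left, z up, the work surface at z = 0. Lengths are in m, angles in rad, forces in N, time in s.
With the tool pointing down it reaches from about 0.375 to 0.9 m from the base axis. Payload 3.1 kg.
Tool frame: the origin (TCP) lies between the finger pads; the fingertips stand robot.tip_extent ahead of it and the grasp point (between the pads) lies 3 mm ahead of it (robot.tip_extent is the distance from the TCP to the fingertips, in m); z points along the fingers, x is the direction in which the jaws open and shut, and the axes are right-handed (so a half turn about z gives the same grasp; the last joint's range is limited). The gripper opens to 87 mm and grips with 3 to 60 N. Pads are 19 mm wide; open, the fingers measure 117 mm over their backs; the gripper's body (75 mm by 190 mm) begins 51 mm behind the grasp point.
Start: joints at [-0.178, 0.527, 1.433, -0, 1.181, -0.178], TCP at [0.625, 0, 0.245] pointing down, gripper open.
Joint ranges: [-3.08, 3.08], [-0.75, 2.2], [0.22, 2.44], [-1.43, 4.57], [0, 2.65], [-2.85, 2.85]. Speed limits (rad/s): [2.79, 2.79, 3.14, 3.14, 3.14, 3.14].

### API

Orientations are given as a unit quaternion [x, y, z, w].
In Python, from rig import robot, cams gives the robot as it stands.
- The arm moves only by the tool carry_out, never from a script. Its argument "steps" is a list of rows, each a list of 3 entries, a list of its own where there are three numbers: the shift along the world's x, y, z in cm, then the turn about the world's z in degrees, then the closure, from 0 (fully open) to 1 (shut). In form: [[[dx, dy, dz], spin, fingers], ...]. A call has 1 to 10 rows; each row shifts and turns the pose as measured when the row begins; what a row does not reach is not made up. A row lasts 1/10 s, in which the tool goes at most 50 mm and 8.59 degrees, less where a joint would pass 70% of its speed; a pose out of reach is approached as far as the arm can. A call with a gripper value outside its range is refused whole. The fingers move at their own pace and stop on an object; "squeeze" is the grip in N (left out, the last holds). Time passes only in rows, so rows that do not move let the fingers close. It gives the time, the measured TCP pose, the force and the opening at its end, in the units of the state.
- robot.get_obs(): the state, without advancing time (a new reading comes with each control period).
- cams.camera(name): name is "scene" or "side" or "wrist"; returns a dict with "pixels" (384x512x3 uint8, red, green, blue), "fx", "fy", "cx", "cy" (pixels), "k1" (the pictures are not rectified: a ray, as slopes to the right and down, at radius r is drawn at 1 + k1 r^2 times it, then the intrinsics apply), "eye" and "rotation" of the camera in the world. Camera axes: x right, y up, looking along -z (the intrinsics and any distortion apply to the point x, -y, -z); pixel columns grow to the right and rows downward; lengths in m; the calibration is good to about 2 mm. A picture is of the moment at which its call begins. There is no depth.
- robot.hand_in(): hands the job in, once; it reports no verdict.
The state is a dict: "time": time; "q": joint angles; "joint_velocities": joint speeds; "joint_torque": joint torques, N m; "position": TCP position; "tool_rot": TCP orientation; "ft_force": force on the tool from outside, world axes, zero at the start; "moment": the same for the moment, N m; "grip_width": finger opening in m.
Only numpy, scipy, OpenCV 4.12 (cv2) and the standard library are available. Lean on these libraries where they do the work, as an engineer would, in place of code of your own. Each camera call takes 0.05 s, during which the arm holds its last target. There are 200 camera calls.

### The job

The slim objective at the back of the flat wooden caddy is hemmed in by the two eyepieces. Set both eyepieces upright in the shallow grey side tray, so that both are there before you move the objective, then stand the objective upright in the middle of the round inspection stand, and afterwards put each eyepiece back upright on the very place of the caddy where it stood. Leave the brass nut, the black ring and the tissue box where they are.

Things in the scene. Friction and masses are not known exactly. Their poses are not given: they have to be found in the camera images.
- eyepiece_waisted_mid (a point): Centre of the waisted eyepiece: 68 mm tall, 50 mm wide in its lower body, a narrower open tube at its top. Black, round, loose, 0.13 kg, upright; z up, yaw of no meaning. Starts on the front or the side place of the caddy (varies). Grasp from above round the body at half height. This point is its centre, half-way up.
- eyepiece_barrel_mid (a point): Centre of the barrel-shaped eyepiece: 60 mm tall, 49 mm at its widest, which is a little above half height, with a wide glass lens at its top and a narrower foot. Black, round, loose, 0.13 kg, upright; z up, yaw of no meaning. Starts on the front or the side place of the caddy (varies). Grasp from above round the body at half height. This point is its centre, half-way up.
- objective_mid (a point): Centre of the slim objective: tan bullet shape with a thin blue line round it, 46 mm tall, 25 mm in diameter, tapering in its top third, 0.13 kg, standing upright, loose, at the rear place of the caddy. z axis up, yaw of no meaning. This point is its centre, half-way up (23 mm above its foot).
- caddy: Pale wood plate fixed to the bench, 132 mm along y, 6 mm thick, x from -61 to +55 mm; origin on the bench. Ringed places (x, y mm): rear (13.5, -26), front (-34.5, -26), side (-34.5, 33). Cheeks left and right of the rear place, 38 mm apart inside, 48 mm high, x -1 to 28: grasp the objective there along x. Gaps between things 10 mm: grasp the side one along x, then the front one along y. x points away from the robot
- tray: Shallow grey side tray fixed to the bench: 86 mm along its x, 164 mm along its y, rim 10 mm high, walls 4 mm, floor 4 mm thick. Origin on the bench under its middle. The eyepieces fit side by side at y = +38 and -38 mm. Tray and stand swap places in some starts: one is before the caddy, the other to its left.
- stand: Round aluminium inspection stand with a dark rubber top, fixed to the bench: 64 mm in diameter, 14 mm high. Origin on the bench under its middle; the top, flat, is at z = 14 mm.
- nut: Knurled brass thumb nut, 27 mm in diameter, 14 mm high, loose bystander, origin under its middle. To be left alone.
- ring: Black adapter ring, 43 mm in diameter, 14 mm high, loose bystander, origin under its middle. To be left alone.
- tissue_box: White and dark green box of lens tissue, 95 x 62 x 21 mm, loose bystander in front of the drawer cabinet, origin under its middle. To be left alone.
Mind the look-alikes: they are no part of the job. What is meant by the part that bears objective_mid is not turquoise, and is the smaller of those in its own colour.

How it is judged:
By the outcome, as a careful person would: the job done as asked, in the order asked, and still so for the second after the job is handed in, with the robot touching nothing.
It also fails if it takes over 112 s, if anything falls off the work surface, if the arm or the gripper's body presses on something with over 40 N, if the wrist force passes 120 N, or if a joint passes its speed limit or range.

## Working session

There is one attempt and no reset: what is moved stays moved. The work goes in short steps, Python scripts to look and compute and a tool call to move; the robot and the scene stay as the last step left them, time stands still between calls to the robot, and variables do not carry over. Pictures are saved under pics/ and viewed, about 12 in all and at most 16, crops included, and the job is handed in when it is done.

Besides the shell and the picture viewer there is one more tool, called after "Emit:" as a command line: name --argument value ..., lists and objects as JSON in quotes. carry_out: Moves the arm, as the interface text tells. Its arguments: {"type":"object","properties":{"steps":{"type":"array"},"squeeze":{"type":"number"}},"required":["steps"]}

```bash
mkdir -p pics
cat > h.py <<'E'
import numpy as np, cv2
from rig import robot, cams
def shot(n,f=None):
    c=cams.camera(n)
    if f: cv2.imwrite('pics/'+f,cv2.cvtColor(c['pixels'],cv2.COLOR_RGB2BGR))
    return c
def K(c):
    return np.array([[c['fx'],0,c['cx']],[0,c['fy'],c['cy']],[0,0,1.]]),np.array([c['k1'],0,0,0,0.])
def ray(c,u,v):
    k,d=K(c); x,y=cv2.undistortPoints(np.array([[[u,v]]],float),k,d)[0,0]
    return np.array(c['eye']),np.array(c['rotation'])@np.array([x,-y,-1.])
def onz(c,u,v,z):
    e,r=ray(c,u,v); return (e+r*(z-e[2])/r[2])
def proj(c,p):
    q=np.array(c['rotation']).T@(np.array(p)-c['eye']); k,d=K(c)
    return cv2.projectPoints(np.array([[q[0],-q[1],-q[2]]]),np.zeros(3),np.zeros(3),k,d)[0][0,0]
E
python3 - <<'E'
from h import *
o=robot.get_obs(); print({k:np.round(v,3) for k,v in o.items()}, robot.tip_extent)
for n in ['scene','side','wrist']:
    c=shot(n,n+'0.png'); print(n,np.round(c['eye'],3),np.round(c['rotation'],2).tolist(),c['fx'],c['k1'])
E
```

```text
{'time': np.float64(0.0), 'q': array([-0.179,  0.528,  1.434, -0.   ,  1.181, -0.179]), 'joint_velocities': array([ 0.   , -0.   , -0.001, -0.   ,  0.001,  0.001]), 'joint_torque': array([-1.0000e-03, -4.4005e+01, -1.7659e+01,  6.3000e-02,  5.8000e-02,
       -0.0000e+00]), 'position': array([0.624, 0.   , 0.244]), 'tool_rot': array([ 1.   , -0.   , -0.001, -0.   ]), 'ft_force': array([ 0.119, -0.238, -0.704]), 'moment': array([ 0.027, -0.036,  0.008]), 'grip_width': np.float64(0.087)} 0.022
scene [0.006 0.459 0.694] [-0.17, 0.31, 0.82, -0.45] 416.0278418679041 -0.005732811101283389
side [-0.233 -0.614  0.582] [0.49, -0.19, -0.33, 0.79] 495.0515572019683 -0.06989366520264398
wrist [0.625 0.077 0.384] [-0.14, 0.0, 0.0, 0.99] 334.76151024002314 -0.07677286898241403
```

```bash
sed -i "s/np.array(c\['rotation'\])/R(c)/" h.py
cat >> h.py <<'E'
from scipy.spatial.transform import Rotation
def R(c): return Rotation.from_quat(c['rotation']).as_matrix()
E
cat h.py | grep "R(c)"
```

```text
return np.array(c['eye']),R(c)@np.array([x,-y,-1.])
    q=R(c).T@(np.array(p)-c['eye']); k,d=K(c)
def R(c): return Rotation.from_quat(c['rotation']).as_matrix()
```

View pics/scene0.png

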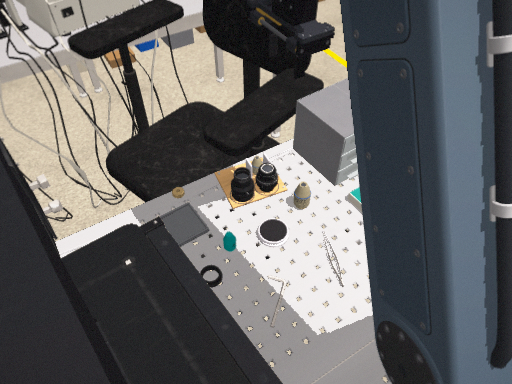

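View pics/side0.png

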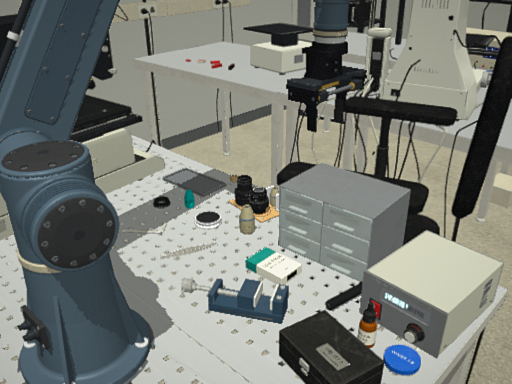

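View pics/wrist0.png

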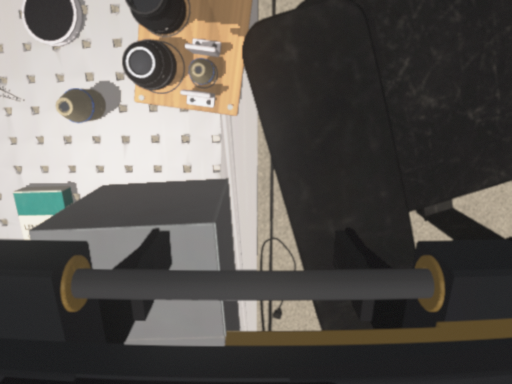

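Run:
```python
from h import *
w=shot('wrist');s=shot('scene');d=shot('side')
print('caddy BR',onz(w,237,112,.006),'BL',onz(w,137,102,.006))
print('front top',onz(w,141,62,.064),'obj',onz(w,208,70,.045),'decoy',onz(w,66,106,.06))
for n,u,v,z in [('frontep',267,169,.066),('sideep',241,171,.07),('tray',185,223,.01),('stand',273,231,.014),('ring',210,274,.014),('nut',179,191,.014),('turq',230,241,.02)]: print(n,onz(s,u,v,z))
for n,u,v,z in [('stand',208,218,.014),('tray',196,181,.01),('ring',162,200,.014)]: print(n,onz(d,u,v,z))
print('standw',onz(w,51,14,.014))
for im,(x0,y0,x1,y1),f in [(s,(150,140,320,290),4)]:
    cv2.imwrite('pics/crop1.png',cv2.cvtColor(cv2.resize(im['pixels'][y0:y1,x0:x1],None,fx=4,fy=4,interpolation=2),cv2.COLOR_RGB2BGR))
```

```text
caddy BR [0.60738278 0.05999241 0.006     ] BL [0.49677075 0.07148993 0.006     ]
front top [0.52293162 0.10800931 0.064     ] obj [0.58163186 0.10162842 0.045     ] decoy [0.44452123 0.06984987 0.06      ]
frontep [0.51819601 0.11099852 0.066     ]
sideep [0.53899961 0.16250482 0.07      ]
tray [0.52323848 0.30775869 0.01      ]
stand [0.40764158 0.16756605 0.014     ]
ring [0.38813073 0.32094635 0.014     ]
nut [0.60651377 0.28166792 0.014     ]
turq [0.42885099 0.25466677 0.02      ]
stand [0.40614105 0.15631895 0.014     ]
tray [0.52160213 0.33702702 0.01      ]
ring [0.38715017 0.30822746 0.014     ]
standw [0.41338354 0.16406858 0.014     ]
```

View pics/crop1.png

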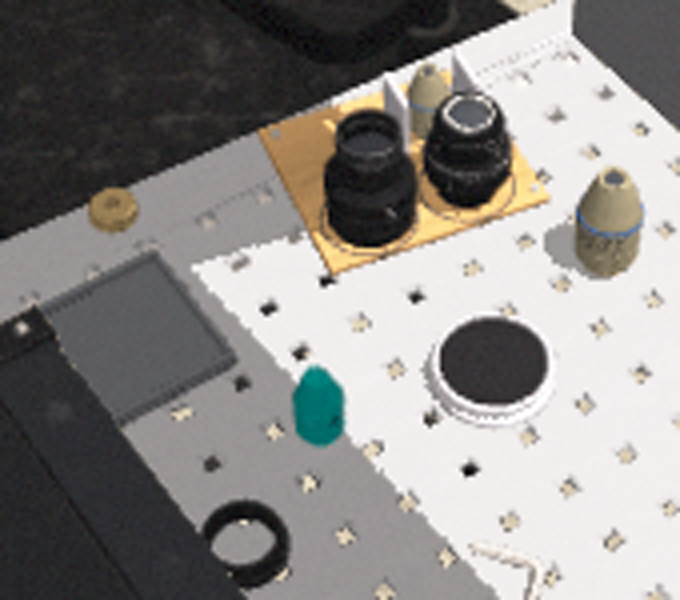

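Emit:
carry_out --steps '[[[-2,3.4,0],-3,0],[[-2,3.4,0],-3,0],[[-2,3.4,0],0,0],[[-2,3.4,0],0,0],[[-2,3.4,0],0,0],[[0,0,0],0,0]]'

```text
time: 0.9
position: [0.5218, 0.1729, 0.2436]
tool_rot: [0.998, -0.057, 0.0, 0.0]
ft_force: [0.8, 0.2, -0.8]
grip_width: 0.0871
```

Run:
```python
from h import *
w=shot('wrist','wrist1.png');o=robot.get_obs();print(o['time'],o['position'],Rotation.from_quat(o['tool_rot']).as_euler('xyz',degrees=True),o['grip_width'],w['eye'])
```

```text
0.95 [0.52363337 0.17137718 0.24383625] [ 1.79934868e+02 -1.77150128e-01 -6.61246850e+00] 0.08669708805389044 [0.53094725 0.24982441 0.3835753 ]
```

View pics/wrist1.png

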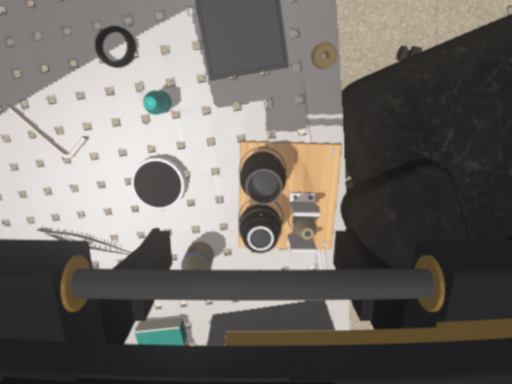

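Run:
```python
from h import *
w=shot('wrist')
p=lambda n,u,v,z: print(n,np.round(onz(w,u,v,z)*1000,1))
p('caddyTL',240.5,141.5,.006);p('TR',341,146,.006);p('BR',335,250,.006)
p('waist top',264,184,.074);p('barrel top',260,237,.066);p('obj top',308,233,.052)
p('trayBL',209,80,.01);p('trayBR',287,67,.01);p('trayleft0',196,2,.01)
p('stand',159,183,.014);p('nut',323,56,.014);p('cab',330,303,.15)
im=w['pixels'];cv2.imwrite('pics/c2.png',cv2.cvtColor(cv2.resize(im[0:280,140:360],None,fx=2.7,fy=2.1,interpolation=2),cv2.COLOR_RGB2BGR))
hsv=cv2.cvtColor(im,cv2.COLOR_RGB2HSV)
g=cv2.cvtColor(im,cv2.COLOR_RGB2GRAY);sub=np.zeros_like(g);sub[145:225,120:200]=(g[145:225,120:200]<90)*255
cs,_=cv2.findContours(sub,0,2);c=max(cs,key=cv2.contourArea);print(cv2.fitEllipse(c));p('stand',*cv2.fitEllipse(c)[0],.014)
wood=cv2.inRange(hsv,(8,70,80),(25,255,255));wood[:,:220]=0;wood[:120]=0;wood[270:]=0;wood[:,350:]=0
cs,_=cv2.findContours(wood,0,2);c=np.vstack([k for k in cs if cv2.contourArea(k)>30]);b=cv2.boxPoints(cv2.minAreaRect(c));print(b)
for q in b:p('wood',*q,.006)
```

```text
caddyTL [514.5 199.6   6. ]
TR [627.4 181.8   6. ]
BR [614.9  52.5   6. ]
waist top [535.1 165.5  74. ]
barrel top [525.2 107.6  66. ]
obj top [576.6 100.1  52. ]
trayBL [489.3 269.4  10. ]
trayBR [573.3 273.1  10. ]
trayleft0 [486.9 347.7  10. ]
stand [416.1 164.4  14. ]
nut [611.3 279.9  14. ]
cab [577.7  79.7 150. ]
((154.6691131591797, 182.3689422607422), (41.73048400878906, 45.76109313964844), 125.64029693603516)
stand [411.2 165.7  14. ]
[[235.16205 245.00436]
 [238.01898 139.29779]
 [338.27008 142.0073 ]
 [335.41315 247.71387]]
wood [492.2  73.9   6. ]
wood [512.  202.4   6. ]
wood [624.5 186.7   6. ]
wood [615.6  55.6   6. ]
```

View pics/c2.png

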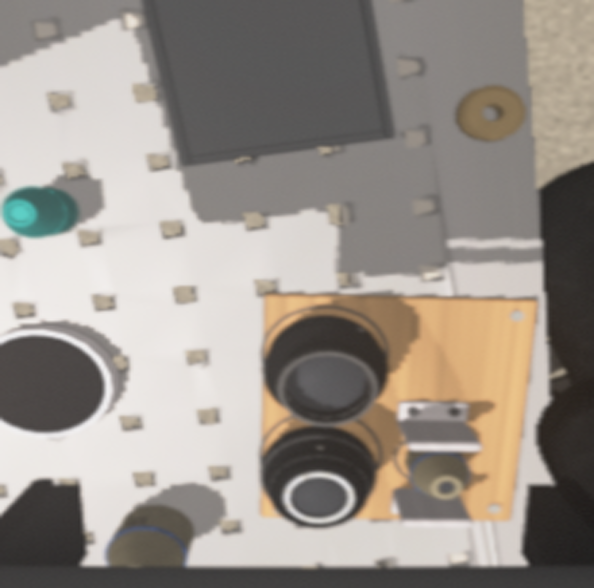

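Emit:
carry_out --steps '[[[1.1,-0.5,-3],-1.5,0],[[0,0,-4],0,0],[[0,0,-4.4],0,0],[[0,0,0],0,0]]'

```text
time: 1.4
position: [0.5436, 0.1608, 0.1296]
tool_rot: [0.997, -0.074, 0.009, 0.001]
ft_force: [-1.5, 0.7, -0.4]
grip_width: 0.0867
```

Run:
```python
from h import *
w=shot('wrist','wrist2.png');o=robot.get_obs();print(o['time'],o['position'],Rotation.from_quat(o['tool_rot']).as_euler('xyz',degrees=True),proj(w,[*o['position'][:2],.074]))
```

```text
1.45 [0.54592231 0.16101459 0.1324734 ] [-179.92441907   -1.35807918   -8.50768106] [253.75833544 222.93922631]
```

View pics/wrist2.png

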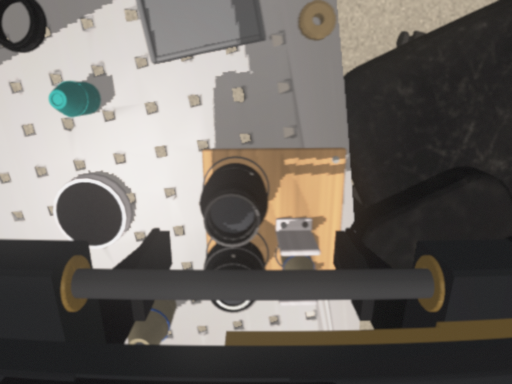

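Run:
```python
from h import *
w=shot('wrist');o=robot.get_obs();print(o['time'],o['position'],Rotation.from_quat(o['tool_rot']).as_euler('xyz',degrees=True))
p=lambda n,u,v,z: print(n,np.round(onz(w,u,v,z)*1000,1))
p('waist top',234,217,.074);p('barrel',234,285,.066)
p('TL',203,149,.006);p('TR',346,149,.006)
im=w['pixels'];cv2.imwrite('pics/c3.png',cv2.cvtColor(cv2.resize(im[140:315,185:365],None,fx=4,fy=4,interpolation=2),cv2.COLOR_RGB2BGR))
s=shot('scene');im=s['pixels'];cv2.imwrite('pics/c4.png',cv2.cvtColor(cv2.resize(im[135:265,150:320],None,fx=4,fy=4,interpolation=2),cv2.COLOR_RGB2BGR))
```

```text
1.5 [0.5474031  0.16154299 0.13465216] [-179.84561333   -1.62004638   -8.49685998]
waist top [536.8 166.1  74. ]
barrel [527.8 112.9  66. ]
TL [515.6 202.3   6. ]
TR [629.6 185.2   6. ]
```

View pics/c3.png

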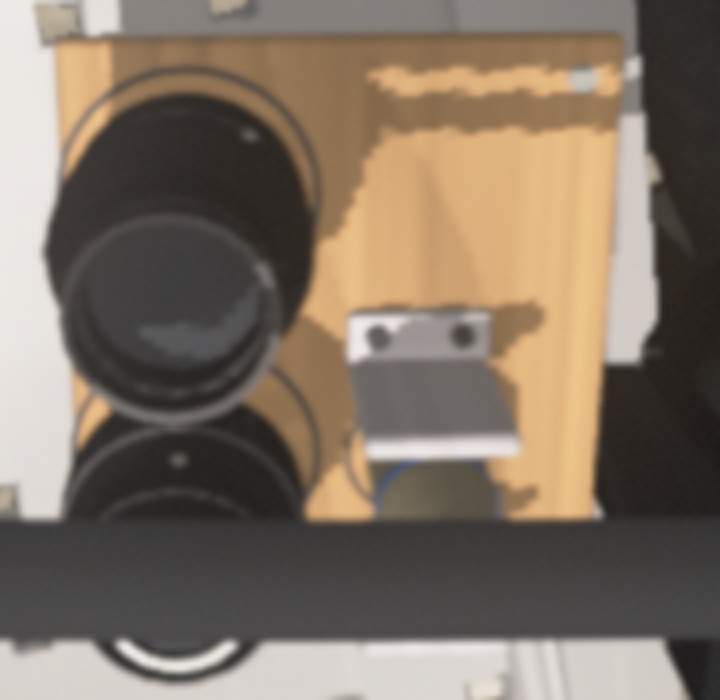

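Emit:
carry_out --steps '[[[0,0,0],0,0],[[0,0,0],0,0]]'

```text
time: 1.75
position: [0.5513, 0.1617, 0.1405]
tool_rot: [0.997, -0.074, 0.02, -0.001]
ft_force: [-0.3, -0.1, 0.0]
grip_width: 0.087
```

```bash
cat >> h.py <<'E'
def st():
    o=robot.get_obs();print(round(float(o['time']),2),np.round(o['position']*1000,1),np.round(Rotation.from_quat(o['tool_rot']).as_euler('xyz',degrees=True),2),np.round(o['ft_force'],1),round(float(o['grip_width'])*1000,1),np.round(o['joint_velocities'],3));return o
E
python3 - <<'E'
from h import *
st()
w=shot('wrist');print(onz(w,227.8,219.5,.074));st()
# ring circle points
for u,v in [(62,180),(185,67),(322,180)]: print(onz(w,185+u/4,140+v/4,.006))
E
```

```text
1.75 [551.3 161.7 140.5] [-179.69   -2.26   -8.52] [-0.3 -0.1  0. ] 87.0 [-0.003 -0.029 -0.018  0.001  0.011 -0.001]
[0.53816373 0.16294285 0.074     ]
1.8 [551.5 161.8 140.8] [-179.67   -2.31   -8.51] [ 0.2  0.6 -0.1] 86.9 [ 0.005  0.007  0.006  0.002 -0.007  0.001]
[0.51422445 0.1724822  0.006     ]
[0.54382055 0.19224932 0.006     ]
[0.5685967  0.16384758 0.006     ]
```

Emit:
carry_out --steps '[[[-1,0.2,3.5],0,0],[[0,0,4],0,0],[[0,0,0],0,0],[[0,0,0],0,0],[[0,0,0],0,0]]'

```text
time: 2.3
position: [0.5421, 0.1643, 0.223]
tool_rot: [0.997, -0.074, 0.024, -0.002]
ft_force: [-0.4, -0.3, 0.4]
grip_width: 0.0867
```

Run:
```python
from h import *
st()
```

```text
2.3 [542.1 164.3 223. ] [-179.56   -2.76   -8.46] [-0.4 -0.3  0.4] 86.7 [ 0.002 -0.005  0.016 -0.     0.007 -0.   ]
```

Emit:
carry_out --steps '[[[-0.2,0.0,-1],0,0],[[-0.2,0,-1],0,0],[[-0.2,0,-1],0,0],[[0,0,-1],0,0],[[0,0,-1],0,0],[[0,0,-1],0,0],[[0,0,-1],0,0],[[0,0,0],0,0],[[0,0,0],0,0]]'

```text
time: 3.2
position: [0.532, 0.1638, 0.141]
tool_rot: [0.997, -0.074, 0.018, -0.001]
ft_force: [0.6, -0.1, 0.3]
grip_width: 0.0872
```

Run:
```python
from h import *
o=st();print(o['q'])
```

```text
3.2 [532.  163.8 141. ] [-179.73   -2.1    -8.47] [ 0.6 -0.1  0.3] 87.2 [-0.001  0.015  0.005 -0.001 -0.006  0.001]
[ 0.10027959  0.57014653  1.72439515 -0.00614688  0.81044138  0.25218078]
```

Emit:
carry_out --steps '[[[0.2,0.15,-1],0,0],[[0,0,-1],0,0],[[0,0,-1],0,0],[[0,0,-1],0,0],[[0,0,-1],0,0],[[0,0,-1],0,0],[[0,0,-0.6],0,0],[[0,0,0],0,0],[[0,0,0],0,0]]'

```text
time: 4.1
position: [0.5348, 0.1655, 0.0695]
tool_rot: [0.997, -0.074, 0.019, -0.001]
ft_force: [0.0, -0.2, 0.2]
grip_width: 0.0873
```

Run:
```python
from h import *
o=st();w=shot('wrist','w5.png')
```

```text
4.1 [534.8 165.5  69.5] [-179.71   -2.19   -8.47] [ 0.  -0.2  0.2] 87.3 [ 0.     0.009  0.003 -0.002 -0.002  0.   ]
```

View pics/w5.png

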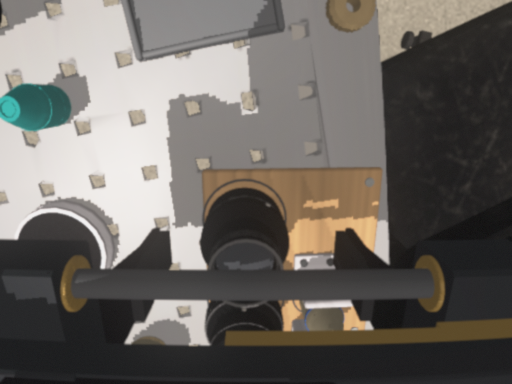

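Emit:
carry_out --squeeze 15 --steps '[[[0,0,-0.9],0,0],[[0,0,-0.9],0,0],[[0,0,-0.6],0,0],[[0,0,0],0,0],[[0,0,0],0,0.6],[[0,0,0],0,0.6],[[0,0,0],0,0.6],[[0,0,0],0,0.6],[[0,0,0],0,0.6],[[0,0,0],0,0.6]]'

```text
time: 5.15
position: [0.5351, 0.1656, 0.0449]
tool_rot: [0.997, -0.074, 0.02, -0.001]
ft_force: [-0.1, -0.2, -1.7]
grip_width: 0.0486
```

Run:
```python
from h import *
o=st()
```

```text
5.15 [535.1 165.6  44.9] [-179.68   -2.28   -8.48] [-0.1 -0.2 -1.7] 48.6 [-0.     0.001  0.    -0.    -0.007 -0.   ]
```

Emit:
carry_out --steps '[[[0,0,0.6],0,0.6],[[0,0,1.2],0,0.6],[[0,0,1.2],0,0.6],[[0,0,1.5],0,0.6],[[0,0,1.5],0,0.6],[[0,0,1.5],0,0.6],[[0,0,1],0,0.6],[[0,0,0.5],0,0.6],[[0,0,0],0,0.6]]'

```text
time: 6.05
position: [0.5359, 0.1657, 0.1448]
tool_rot: [0.997, -0.074, 0.023, -0.002]
ft_force: [-0.2, 0.6, -1.6]
grip_width: 0.0486
```

Emit:
carry_out --steps '[[[0,0.8,0],0,0.6],[[0,1.5,0],0,0.6],[[0,1.5,0],0,0.6],[[0,1.5,0],0,0.6],[[0,1.5,0],0,0.6],[[0,1.5,0],0,0.6],[[0,1.5,0],0,0.6],[[0,0.8,0],0,0.6],[[0,0,0],0,0.6],[[0,0,0],0,0.6]]'

```text
time: 7.05
position: [0.5329, 0.2828, 0.1411]
tool_rot: [0.997, -0.073, 0.02, -0.001]
ft_force: [-0.9, -0.4, -1.6]
grip_width: 0.0486
```

Run:
```python
from h import *
o=st();w=shot('wrist','w6.png')
```

```text
7.05 [532.9 282.8 141.1] [-179.69   -2.23   -8.34] [-0.9 -0.4 -1.6] 48.6 [ 0.011  0.001 -0.007 -0.001  0.003  0.005]
```

View pics/w6.png

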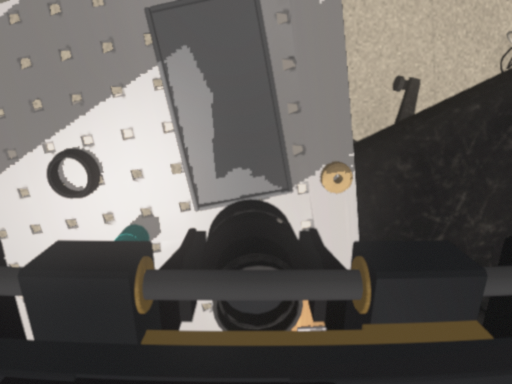

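Run:
```python
from h import *
w=shot('wrist')
a=[onz(w,u,v,.01)*1000 for u,v in [(147,11),(196,209),(292,191),(261,2)]]
for q in a: print(np.round(q,1))
TL,BL,BR,r=a; ex=BR-BL;ey=TL-BL
print(np.linalg.norm(ex),np.linalg.norm(ey),np.degrees(np.arctan2(ex[1],ex[0])),np.degrees(np.arctan2(-ey[0],ey[1])),(TL+BR)/2)
print('nut',onz(w,337,178,.014))
```

```text
[481.  431.9  10. ]
[488.6 274.   10. ]
[571.6 277.2  10. ]
[565.7 425.6  10. ]
83.0429742001656 158.066560529698 2.1570705091746305 2.753224577265882 [526.32672828 354.53023249  10.        ]
nut [0.60977869 0.28370613 0.014     ]
```

Emit:
carry_out --steps '[[[-0.1,0.8,0],0,0.6],[[-0.1,1.5,0],0,0.6],[[-0.1,1.5,0],0,0.6],[[-0.1,1.5,0],0,0.6],[[-0.1,1.5,0],0,0.6],[[0,1.5,0],0,0.6],[[0,1.5,0],0,0.6],[[0,0.6,0],0,0.6],[[0,0,0],0,0.6],[[0,0,0],0,0.6]]'

```text
time: 8.15
position: [0.527, 0.3961, 0.1411]
tool_rot: [0.997, -0.073, 0.02, -0.002]
ft_force: [0.4, -0.1, -0.4]
grip_width: 0.0489
```

Emit:
carry_out --steps '[[[0,0,-0.6],0,0.6],[[0,0,-1.2],0,0.6],[[0,0,-1.2],0,0.6],[[0,0,-1.2],0,0.6],[[0,0,-1.2],0,0.6],[[0,0,-1.2],0,0.6],[[0,0,-0.7],0,0.6],[[0,0,0],0,0.6],[[0,0,0],0,0.6]]'

```text
time: 9.05
position: [0.5262, 0.3924, 0.059]
tool_rot: [0.997, -0.075, 0.017, 0.0]
ft_force: [0.4, -0.1, -1.2]
grip_width: 0.0487
```

Emit:
carry_out --steps '[[[0,0.2,-0.6],0,0.6],[[0,0,-0.5],0,0.6],[[0,0,-0.2],0,0.6],[[0,0,0],0,0.6],[[0,0,0],0,0.6]]'

```text
time: 9.55
position: [0.5273, 0.3955, 0.0466]
tool_rot: [0.997, -0.075, 0.019, -0.001]
ft_force: [0.6, -1.0, -1.8]
grip_width: 0.0489
```

Emit:
carry_out --steps '[[[0,0,-0.3],0,0.6],[[0,0,0],0,0.6],[[0,0,0],0,0.6]]'

```text
time: 9.85
position: [0.5276, 0.3956, 0.0439]
tool_rot: [0.997, -0.075, 0.019, -0.001]
ft_force: [-0.1, 0.7, -1.7]
grip_width: 0.049
```

Emit:
carry_out --steps '[[[0,0,-0.1],0,0.6],[[0,0,0],0,0.6],[[0,0,0],0,0.2],[[0,0,0],0,0.2],[[0,0,0],0,0.2],[[0,0,0],0,0.2]]'

```text
time: 10.45
position: [0.5284, 0.396, 0.0439]
tool_rot: [0.997, -0.075, 0.02, -0.002]
ft_force: [0.2, -0.7, -0.9]
grip_width: 0.0675
```

Emit:
carry_out --steps '[[[0,0,0.5],0,0.2],[[0,0,1.2],0,0.2],[[0,0,1.5],0,0.2],[[0,0,1.5],0,0.2],[[0,0,1.5],0,0.2],[[0,0,1.5],0,0.2],[[0,0,1.5],0,0.2],[[0,0,0.6],0,0.2],[[0,0,0],0,0]]'

```text
time: 11.35
position: [0.5301, 0.397, 0.1562]
tool_rot: [0.997, -0.075, 0.025, -0.004]
ft_force: [0.3, 0.2, 0.4]
grip_width: 0.0726
```

Run:
```python
from h import *
from types import SimpleNamespace
w=shot('wrist');st()
w0=dict(w,eye=np.array([.625,.077,.384]),rotation=np.array([-0.14,0,0,0.99]))
# wrist1 orientation from tool yaw: rotate w0 by yaw -6.6 about z
w1=dict(w,eye=np.array([.53095,.24982,.38358]),rotation=(Rotation.from_euler('z',-6.61,degrees=True)*Rotation.from_quat(w0['rotation'])).as_quat())
for a,b in [((228,180),(330,303)),((105,185),(210,318))]:
    e0,r0=ray(w0,*a);e1,r1=ray(w1,*b)
    t=np.linalg.lstsq(np.c_[r0,-r1],e1-e0,rcond=None)[0]
    print(e0+r0*t[0],e1+r1*t[1])
s=shot('scene','s7.png');im=s['pixels']
cv2.imwrite('pics/c7.png',cv2.cvtColor(cv2.resize(im[120:270,130:350],None,fx=3.5,fy=3.5,interpolation=2),cv2.COLOR_RGB2BGR))
```

```text
11.4 [530.  397.  155.8] [-179.33   -2.75   -8.6 ] [0.3 0.2 0.6] 75.4 [-0.001  0.026  0.013  0.001 -0.009  0.   ]
[ 0.59772644 -0.01323715  0.01771519] [ 0.60062437 -0.01159517  0.01709489]
[ 0.44740578 -0.02376408 -0.0008049 ] [ 0.44173495 -0.02654641  0.00254087]
```

View pics/c7.png

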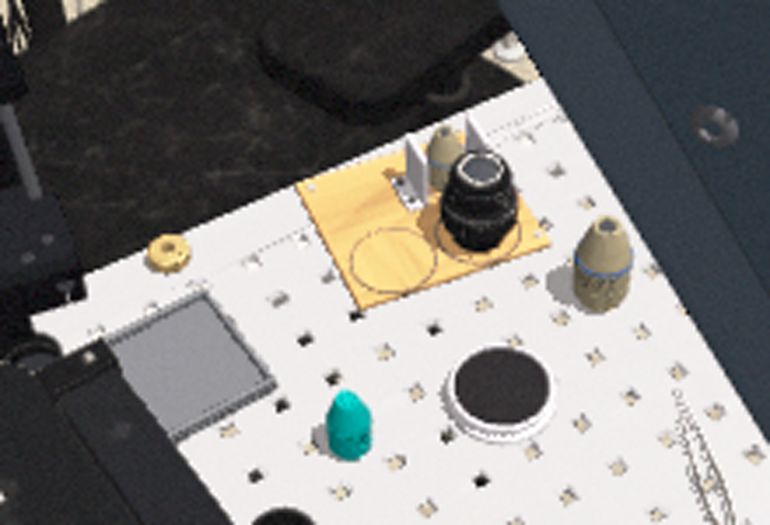

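Emit:
carry_out --steps '[[[0,-0.8,0],3,0],[[0,-1.5,0],6,0],[[0,-1.5,0],6,0],[[0,-1.5,0],6,0],[[0,-1.5,0],6,0],[[0,-1.5,0],6,0],[[0,-1.5,0],6,0],[[0,-1.5,0],6,0],[[0,-1.5,0],6,0],[[0,-1.5,0],6,0]]'

```text
time: 12.45
position: [0.5225, 0.2483, 0.1444]
tool_rot: [0.903, 0.43, 0.01, -0.012]
ft_force: [0.6, 0.5, 0.5]
grip_width: 0.0873
```

```bash
python3 -c "
from h import *
st()"
```

```text
12.45 [522.5 248.3 144.4] [-179.23   -1.6    50.95] [0.6 0.5 0.5] 87.3 [-0.279 -0.047  0.162  0.032 -0.056 -1.381]
```

Emit:
carry_out --steps '[[[0,-1.5,0],6,0],[[0,-1.5,0],6,0],[[0,-1.5,0],6,0],[[0,-1.5,0],5,0],[[0,-1.5,0],2,0],[[0,-1.5,0],0,0],[[0,-1,0],0,0],[[0,-0.5,0],0,0],[[0,0,0],0,0],[[0,0,0],0,0]]'

```text
time: 13.45
position: [0.5169, 0.1367, 0.1365]
tool_rot: [0.783, 0.622, -0.001, -0.018]
ft_force: [-0.3, 0.5, -0.2]
grip_width: 0.0871
```

```bash
python3 -c "
from h import *
st()
w=shot('wrist','w8.png')"
```

```text
13.45 [516.9 136.7 136.5] [-178.31   -1.18   76.93] [-0.3  0.5 -0.2] 87.1 [-0.001  0.005  0.001  0.001 -0.001  0.001]
```

View pics/w8.png

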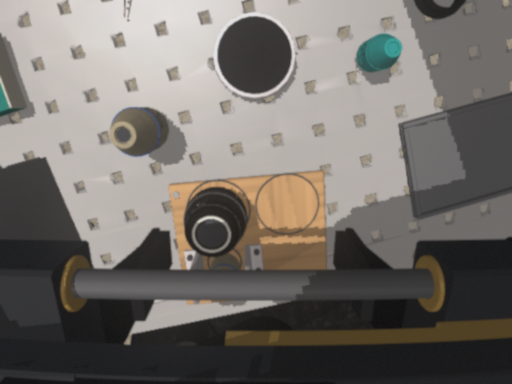

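Run:
```python
from h import *
st();w=shot('wrist')
im=w['pixels'];g=cv2.cvtColor(im,cv2.COLOR_RGB2GRAY)
p=lambda n,u,v,z: print(n,np.round(onz(w,u,v,z)*1000,1))
p('barrel',212,234,.066);p('side ring',288,204,.006);p('stand',254,56,.014);p('cFR',169,184,.006);p('cFL',324,171,.006)
m=np.zeros_like(g);m[0:110,200:310]=(g[0:110,200:310]<80)*255
c=max(cv2.findContours(m,0,2)[0],key=cv2.contourArea);e=cv2.fitEllipse(c);print(e);p('stand fit',*e[0],.014)
```

```text
13.5 [516.9 136.7 136.5] [-178.31   -1.18   76.95] [ 0.8 -0.9 -0. ] 87.5 [ 0.006 -0.001 -0.001 -0.001  0.001 -0.   ]
barrel [521.9 109.2  66. ]
side ring [532.2 167.4   6. ]
stand [410.9 165.3  14. ]
cFR [492.2  74.    6. ]
cFL [511.1 202.5   6. ]
((254.05801391601562, 54.65090560913086), (71.24793243408203, 74.33673095703125), 179.6830291748047)
stand fit [409.9 165.5  14. ]
```

Emit:
carry_out --steps '[[[0.3,-0.8,0],2,0],[[0.3,-1.2,0],2,0],[[0,-0.7,0],0,0],[[0,0,0],0,0],[[0,0,-1],0,0],[[0,0,-1],0,0],[[0,0,-1],0,0],[[0,0,-0.5],0,0],[[0,0,0],0,0],[[0,0,0],0,0]]'

```text
time: 14.55
position: [0.5214, 0.1133, 0.0976]
tool_rot: [0.759, 0.651, -0.002, -0.019]
ft_force: [0.0, 0.0, -0.0]
grip_width: 0.0871
```

```bash
python3 -c "
from h import *
st()"
```

```text
14.55 [521.4 113.3  97.6] [-178.18   -1.23   81.27] [ 0.  0. -0.] 87.1 [ 0.002  0.011  0.003  0.    -0.005  0.002]
```

Emit:
carry_out --squeeze 15 --steps '[[[0.2,-0.5,0],0,0],[[0,0,-0.9],0,0],[[0,0,-0.9],0,0],[[0,0,-0.9],0,0],[[0,0,-0.9],0,0],[[0,0,-0.9],0,0],[[0,0,-0.5],0,0],[[0,0,0],0,0],[[0,0,0],0,0]]'

```text
time: 15.45
position: [0.5237, 0.1077, 0.0428]
tool_rot: [0.759, 0.651, -0.002, -0.019]
ft_force: [0.3, 1.1, -0.7]
grip_width: 0.0872
```

Emit:
carry_out --steps '[[[0,0,-0.3],0,0],[[0,0,0],0,0],[[0,0,0],0,0.6],[[0,0,0],0,0.6],[[0,0,0],0,0.6],[[0,0,0],0,0.6],[[0,0,0],0,0.6],[[0,0,0],0,0.6]]'

```text
time: 16.25
position: [0.5247, 0.1078, 0.0411]
tool_rot: [0.759, 0.651, -0.001, -0.018]
ft_force: [-0.1, -0.0, -0.8]
grip_width: 0.0471
```

```bash
python3 -c "
from h import *
st()"
```

```text
16.25 [524.7 107.8  41.1] [-178.37   -1.26   81.26] [-0.1 -0.  -0.8] 47.1 [-0.    -0.002 -0.002 -0.008  0.001 -0.006]
```

Emit:
carry_out --steps '[[[0,0,0.6],0,0.6],[[0,0,1.2],0,0.6],[[0,0,1.2],0,0.6],[[0,0,1.5],0,0.6],[[0,0,1.5],0,0.6],[[0,0,1.5],0,0.6],[[0,0,0.6],0,0.6],[[0,0.6,0],0,0.6],[[0,1.2,0],0,0.6],[[0,1.5,0],0,0.6]]'

```text
time: 17.25
position: [0.524, 0.1415, 0.1303]
tool_rot: [0.76, 0.65, -0.0, -0.017]
ft_force: [1.0, 0.5, -1.0]
grip_width: 0.0471
```

Emit:
carry_out --steps '[[[0,1.6,0],0,0.6],[[0,1.6,0],0,0.6],[[0,1.6,0],0,0.6],[[0,1.6,0],0,0.6],[[0,1.6,0],0,0.6],[[0,1.6,0],0,0.6],[[0,1.6,0],0,0.6],[[0,1.6,0],0,0.6],[[0,1,0],0,0.6],[[0,0,0],0,0.6]]'

```text
time: 18.25
position: [0.5146, 0.299, 0.1211]
tool_rot: [0.756, 0.654, -0.007, -0.023]
ft_force: [0.6, 0.3, -1.7]
grip_width: 0.0465
```

```bash
python3 -c "
from h import *
st()"
```

```text
18.25 [514.6 299.  121.1] [-177.47   -1.06   81.64] [ 0.6  0.3 -1.7] 46.5 [ 0.009  0.01   0.008 -0.014  0.005  0.003]
```

Emit:
carry_out --steps '[[[0.6,0.5,0],0,0.6],[[0.6,0.5,0],0,0.6],[[0,0,-0.6],0,0.6],[[0,0,-1.2],0,0.6],[[0,0,-1.2],0,0.6],[[0,0,-1.2],0,0.6],[[0,0,-1.2],0,0.6],[[0,0,-0.6],0,0.6],[[0,0,0],0,0.6],[[0,0,0],0,0.6]]'

```text
time: 19.25
position: [0.526, 0.3068, 0.0528]
tool_rot: [0.757, 0.653, -0.011, -0.024]
ft_force: [1.7, -0.5, -0.8]
grip_width: 0.0469
```

Emit:
carry_out --steps '[[[0.2,0.3,-0.5],0,0.6],[[0,0,-0.4],0,0.6],[[0,0,-0.2],0,0.6],[[0,0,0],0,0.6],[[0,0,0],0,0.6]]'

```text
time: 19.75
position: [0.5293, 0.3108, 0.0423]
tool_rot: [0.757, 0.653, -0.009, -0.023]
ft_force: [0.6, -0.1, -0.1]
grip_width: 0.047
```

Emit:
carry_out --steps '[[[0,0,-0.25],0,0.6],[[0,0,0],0,0.6],[[0,0,0],0,0.6]]'

```text
time: 20.05
position: [0.5295, 0.3108, 0.0401]
tool_rot: [0.757, 0.653, -0.009, -0.023]
ft_force: [-0.1, -0.1, -1.1]
grip_width: 0.0467
```

Emit:
carry_out --steps '[[[0,0,-0.1],0,0.6],[[0,0,0],0,0.25],[[0,0,0],0,0.25],[[0,0,0],0,0.25],[[0,0,0.5],0,0.25],[[0,0,1.2],0,0.25],[[0,0,1.5],0,0.25],[[0,0,1.5],0,0.25],[[0,0,1.5],0,0.25],[[0,0,1],0,0.25]]'

```text
time: 21.05
position: [0.53, 0.311, 0.1182]
tool_rot: [0.757, 0.653, -0.008, -0.022]
ft_force: [0.3, 0.5, -0.3]
grip_width: 0.0649
```

```bash
python3 -c "
from h import *
st()"
```

```text
21.05 [530.  311.  118.2] [-177.49   -1.     81.51] [ 0.3  0.5 -0.3] 64.9 [-0.001 -0.162 -0.054 -0.008  0.211  0.011]
```

Emit:
carry_out --steps '[[[0,-0.6,0.5],-3,0.25],[[0.2,-1.5,0.4],-7,0.25],[[0.3,-1.5,0.3],-7,0.25],[[0.3,-1.5,0.3],-7,0.25],[[0.3,-1.5,0.3],-7,0.25],[[0.3,-1.5,0.2],-7,0.25],[[0.3,-1.5,0],-7,0.25],[[0.3,-1.5,0],-7,0.25],[[0.3,-1.5,0],-7,0.25],[[0,-1,0],-7,0.25]]'

```text
time: 22.05
position: [0.5567, 0.1726, 0.1529]
tool_rot: [0.993, 0.114, 0.014, -0.018]
ft_force: [0.3, 0.6, 1.2]
grip_width: 0.0651
```

Emit:
carry_out --steps '[[[0,-1,0],-7,0.25],[[0,-1,0],-5,0.25],[[0,0,0],0,0.25],[[0,0,0],0,0.25],[[0,0,0],0,0.25]]'

```text
time: 22.55
position: [0.5574, 0.1508, 0.1571]
tool_rot: [1.0, 0.005, 0.018, -0.017]
ft_force: [0.5, 0.9, -0.6]
grip_width: 0.0652
```

```bash
python3 -c "
from h import *
st()"
```

```text
22.55 [557.4 150.8 157.1] [-178.07   -2.04    0.53] [ 0.5  0.9 -0.6] 65.2 [ 0.006 -0.007 -0.003  0.004  0.003 -0.011]
```

Emit:
carry_out --steps '[[[0.4,-0.8,0],-3,0.25],[[0.5,-1.4,-0.5],-3,0.25],[[0.5,-1.4,-0.8],-3,0.25],[[0,-0.9,-0.8],0,0.25],[[0,0,0],0,0.25],[[0,0,0],0,0.25],[[0,0,0],0,0.25]]'

```text
time: 23.25
position: [0.5714, 0.104, 0.1335]
tool_rot: [0.997, -0.075, 0.018, -0.016]
ft_force: [-0.1, 0.4, 0.1]
grip_width: 0.0651
```

```bash
python3 -c "
from h import *
o=st()
w=shot('wrist','w9.png');print(proj(w,[.5725,.1008,.052]),proj(w,[*o['position'][:2],.052]))
cv2.imwrite('pics/c9.png',cv2.cvtColor(cv2.resize(w['pixels'][90:330,130:400],None,fx=2.5,fy=2.5),cv2.COLOR_RGB2BGR))"
```

```text
23.25 [571.4 104.  133.5] [-178.05   -1.91   -8.67] [-0.1  0.4  0.1] 65.1 [-0.001  0.004 -0.     0.005 -0.003 -0.003]
[250.13895042 218.02096155] [247.9111634  213.92516958]
```

View pics/c9.png

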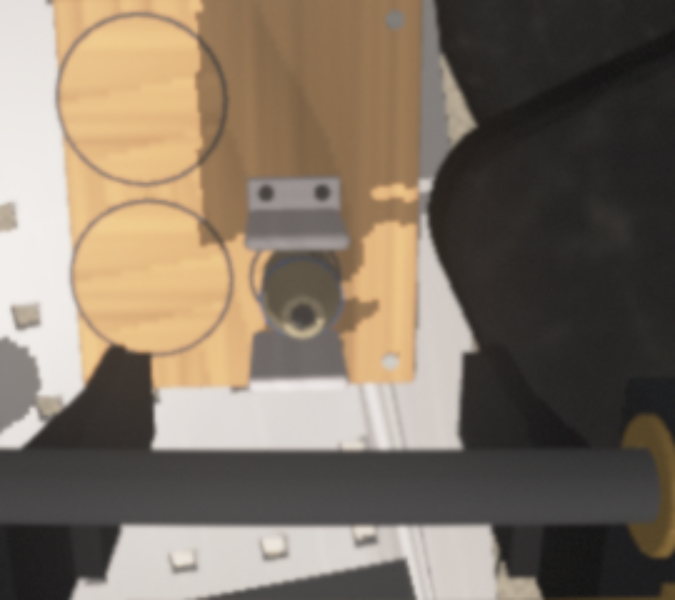

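```bash
python3 -c "
from h import *
w=shot('wrist');o=st()
for n,u,v,z in [('obj',250.8,216.4,.052),('frontring',190.4,200.8,.006),('sidering',186.8,129.6,.006),('chU',249,187.5,.048),('chL',249.4,243.8,.048)]: print(n,np.round(onz(w,u,v,z)*1000,1))"
```

```text
23.35 [571.6 104.3 133.9] [-178.05   -1.96   -8.65] [ 0.5  0.4 -0.4] 65.5 [ 0.005 -0.005 -0.002  0.     0.     0.   ]
obj [573.2 102.   52. ]
frontring [524.4 108.2   6. ]
sidering [532.9 166.3   6. ]
chU [575.1 121.9  48. ]
chL [568.9  79.9  48. ]
```

Emit:
carry_out --squeeze 15 --steps '[[[0.1,-0.3,0],0,0.25],[[0,0,-0.8],0,0.25],[[0,0,-1.2],0,0.25],[[0,0,-1.2],0,0.25],[[0,0,-1.2],0,0.25],[[0,0,-1.2],0,0.25],[[0,0,-0.6],0,0.25],[[0,0,0],0,0.25],[[0,0,0],0,0.25]]'

```text
time: 24.25
position: [0.5715, 0.1022, 0.0652]
tool_rot: [0.997, -0.074, 0.017, -0.016]
ft_force: [0.4, -0.4, -0.3]
grip_width: 0.065
```

Emit:
carry_out --steps '[[[0.1,-0.1,-0.5],0,0.25],[[0,0,-1],0,0.25],[[0,0,-1],0,0.25],[[0,0,-0.4],0,0.25],[[0,0,0],0,0.25],[[0,0,0],0,0.25],[[0,0,0],0,0.25]]'

```text
time: 24.95
position: [0.5711, 0.1009, 0.0347]
tool_rot: [0.997, -0.074, 0.016, -0.016]
ft_force: [-2.3, -0.6, 1.0]
grip_width: 0.0651
```

Emit:
carry_out --steps '[[[0.1,0,-0.2],0,0.25],[[0,0,0],0,0.8],[[0,0,0],0,0.8],[[0,0,0],0,0.8],[[0,0,0],0,0.8],[[0,0,0],0,0.8],[[0,0,0],0,0.8],[[0,0,0],0,0.8]]'

```text
time: 25.75
position: [0.5743, 0.1012, 0.0336]
tool_rot: [0.997, -0.074, 0.018, -0.016]
ft_force: [0.2, -0.5, 0.6]
grip_width: 0.0243
```

```bash
python3 -c "
from h import *
st()"
```

```text
25.75 [574.3 101.2  33.6] [-178.04   -1.96   -8.52] [ 0.2 -0.5  0.6] 24.3 [-0.001 -0.001 -0.001 -0.     0.002 -0.   ]
```

Emit:
carry_out --steps '[[[0,0,0.6],0,0.8],[[0,0,1.2],0,0.8],[[0,0,1.5],0,0.8],[[0,0,1.5],0,0.8],[[0,0,1.5],0,0.8],[[0,0,1.5],0,0.8],[[0,0,0.6],0,0.8],[[-0.6,0.3,0],0,0.8],[[-1.4,0.5,0],0,0.8],[[-1.5,0.6,0],0,0.8]]'

```text
time: 26.75
position: [0.5393, 0.1149, 0.1246]
tool_rot: [0.997, -0.075, 0.021, -0.016]
ft_force: [-0.4, -0.2, -2.2]
grip_width: 0.0245
```

Emit:
carry_out --steps '[[[-1.5,0.6,0],0,0.8],[[-1.5,0.6,0],0,0.8],[[-1.5,0.6,0],0,0.8],[[-1.5,0.6,0],0,0.8],[[-1.5,0.6,0],0,0.8],[[-1.5,0.6,0],0,0.8],[[-1.2,0.6,0],0,0.8],[[-0.8,0.4,0],0,0.8],[[0,0,0],0,0.8],[[0,0,0],0,0.8]]'

```text
time: 27.75
position: [0.4142, 0.1642, 0.1211]
tool_rot: [0.997, -0.074, 0.013, -0.015]
ft_force: [0.1, 0.4, -2.0]
grip_width: 0.0243
```

```bash
python3 -c "
from h import *
st()"
```

```text
27.75 [414.2 164.2 121.1] [-178.17   -1.39   -8.53] [ 0.1  0.4 -2. ] 24.3 [0.005 0.    0.008 0.    0.    0.002]
```

Emit:
carry_out --steps '[[[-0.3,0.1,-0.4],0,0.8],[[0,0,-1],0,0.8],[[0,0,-1],0,0.8],[[0,0,-1],0,0.8],[[0,0,-1],0,0.8],[[0,0,-0.9],0,0.8],[[0,0,-0.5],0,0.8],[[0,0,0],0,0.8],[[0,0,0],0,0.8]]'

```text
time: 28.65
position: [0.4164, 0.164, 0.0571]
tool_rot: [0.997, -0.076, 0.016, -0.015]
ft_force: [0.7, -0.9, -1.3]
grip_width: 0.0245
```

Emit:
carry_out --steps '[[[-0.4,0.1,-0.3],0,0.8],[[-0.2,0,-0.5],0,0.8],[[0,0,-0.3],0,0.8],[[0,0,0],0,0.8],[[0,0,0],0,0.8]]'

```text
time: 29.15
position: [0.4104, 0.1653, 0.0462]
tool_rot: [0.997, -0.076, 0.017, -0.015]
ft_force: [-0.0, 0.0, -1.3]
grip_width: 0.0244
```

Run:
```python
from h import *
st();s=shot('scene');im=s['pixels']
cv2.imwrite('pics/c10.png',cv2.cvtColor(cv2.resize(im[150:260,150:320],None,fx=4.5,fy=4.5,interpolation=2),cv2.COLOR_RGB2BGR))
```

```text
29.15 [410.4 165.3  46.2] [-178.08   -1.82   -8.71] [-0.   0.  -1.3] 24.4 [ 0.003  0.003  0.     0.    -0.004 -0.001]
```

Emit:
carry_out --steps '[[[0,0,-0.35],0,0.8],[[0,0,0],0,0.8],[[0,0,0],0,0.8]]'

```text
time: 29.5
position: [0.4109, 0.1654, 0.0427]
tool_rot: [0.997, -0.076, 0.018, -0.016]
ft_force: [0.4, 0.7, -1.4]
grip_width: 0.0243
```

Emit:
carry_out --steps '[[[0,0,-0.1],0,0.8],[[0,0,0],0,0.8],[[0,0,0],0,0.8]]'

```text
time: 29.8
position: [0.4111, 0.1654, 0.0416]
tool_rot: [0.997, -0.076, 0.018, -0.016]
ft_force: [0.3, 0.2, -1.4]
grip_width: 0.0246
```

Emit:
carry_out --steps '[[[0,0,-0.1],0,0.8],[[0,0,0],0,0.8],[[0,0,0],0,0.8]]'

```text
time: 30.1
position: [0.4111, 0.1654, 0.0417]
tool_rot: [0.997, -0.076, 0.018, -0.016]
ft_force: [-0.6, -0.2, -0.6]
grip_width: 0.0242
```

Contact reached (weight is being unloaded). Release and lift.

Emit:
carry_out --steps '[[[0,0,0],0,0.45],[[0,0,0],0,0.3],[[0,0,0],0,0.3],[[0,0,0.5],0,0.3],[[0,0,1.2],0,0.3],[[0,0,1.5],0,0.3],[[0,0,1.5],0,0.3],[[0,0,1.5],0,0.3],[[0,0,1.2],0,0.3],[[0,0,0.5],0,0.3]]'

```text
time: 31.1
position: [0.4102, 0.1652, 0.1242]
tool_rot: [0.997, -0.076, 0.018, -0.015]
ft_force: [0.7, 0.9, 0.2]
grip_width: 0.0608
```

Emit:
carry_out --steps '[[[0.3,0.5,0.3],3,0.25],[[0.8,0.8,0.3],7,0.25],[[1.1,1.2,0.3],7,0.25],[[1.1,1.2,0],7,0.25],[[1.1,1.2,0],7,0.25],[[1.1,1.2,0],7,0.25],[[1.1,1.2,0],7,0.25],[[1.1,1.2,0],7,0.25],[[1.1,1.2,0],7,0.25],[[1,1,0],7,0.25]]'

```text
time: 32.1
position: [0.5063, 0.2745, 0.1332]
tool_rot: [0.866, 0.499, 0.002, -0.022]
ft_force: [0.5, -0.2, -1.2]
grip_width: 0.0653
```

Emit:
carry_out --steps '[[[0.4,0.8,0],7,0.25],[[0,0.5,0],5,0.25],[[0,0,0],0,0.25],[[0,0,0],0,0.25],[[0,0,0],0,0.25]]'

```text
time: 32.6
position: [0.5107, 0.2885, 0.1315]
tool_rot: [0.807, 0.59, -0.001, -0.022]
ft_force: [0.4, -0.5, -0.4]
grip_width: 0.0651
```

Run:
```python
from h import *
st();w=shot('wrist','w11.png');s=shot('scene')
a=cv2.cvtColor(w['pixels'],cv2.COLOR_RGB2BGR);b=cv2.resize(cv2.cvtColor(s['pixels'],cv2.COLOR_RGB2BGR)[130:270,150:320],(466,384),interpolation=2)
b=b[:,:]; o=np.hstack([a[:,:330],b]);cv2.imwrite('pics/c11.png',o);print(o.shape)
```

```text
32.6 [510.7 288.5 131.5] [-177.89   -1.4    72.28] [ 0.4 -0.5 -0.4] 65.1 [-0.003  0.001  0.008 -0.002  0.     0.012]
(384, 796, 3)
```

View pics/c11.png

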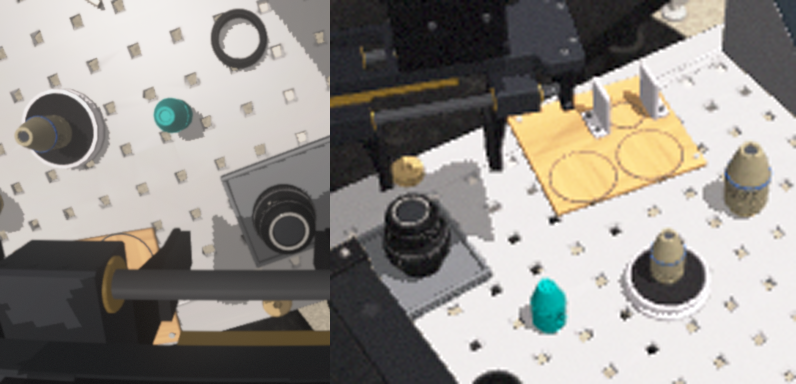

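Emit:
carry_out --steps '[[[0.6,0.7,0],4,0.25],[[0.7,0.8,0],4,0.25],[[0.4,0.5,0],0,0.25],[[0,0,0],0,0.25],[[0,0,-0.8],0,0.25],[[0,0,-1.2],0,0.25],[[0,0,-0.8],0,0.25],[[0,0,0],0,0.25],[[0,0,0],0,0.25],[[0,0,0],0,0.25]]'

```text
time: 33.7
position: [0.5251, 0.3059, 0.0998]
tool_rot: [0.766, 0.643, -0.006, -0.023]
ft_force: [0.2, 0.7, -0.2]
grip_width: 0.0652
```

Run:
```python
from h import *
st();w=shot('wrist');print(proj(w,[.5295,.3109,.064]))
g=cv2.cvtColor(w['pixels'],cv2.COLOR_RGB2BGR);cv2.imwrite('pics/w12.png',g)
```

```text
33.7 [525.1 305.9  99.8] [-177.57   -1.18   80.03] [ 0.2  0.7 -0.2] 65.2 [ 0.     0.001 -0.003 -0.002 -0.    -0.   ]
[260.69457529 244.46338948]
```

Emit:
carry_out --steps '[[[0.4,0.5,0],1.5,0.2],[[0,0,0],0,0.2],[[0,0,0],0,0.2]]'

```text
time: 34.05
position: [0.5303, 0.3117, 0.1009]
tool_rot: [0.756, 0.654, -0.005, -0.022]
ft_force: [-0.5, 0.4, -0.4]
grip_width: 0.0694
```

Emit:
carry_out --steps '[[[0,0,-0.8],0,0.2],[[0,0,-1.1],0,0.2],[[0,0,-1.1],0,0.2],[[0,0,-1.1],0,0.2],[[0,0,-0.7],0,0.2],[[0,0,0],0,0.2],[[0,0,0],0,0.2]]'

```text
time: 34.75
position: [0.5292, 0.3113, 0.0472]
tool_rot: [0.756, 0.654, -0.006, -0.023]
ft_force: [1.0, -0.2, -0.7]
grip_width: 0.0696
```

Emit:
carry_out --steps '[[[0,0,-0.5],0,0.2],[[0,0,-0.2],0,0.2],[[0,0,0],0,0.2],[[0,0,0],0,0.6],[[0,0,0],0,0.6],[[0,0,0],0,0.6],[[0,0,0],0,0.6],[[0,0,0],0,0.6]]'

```text
time: 35.55
position: [0.5302, 0.3116, 0.0411]
tool_rot: [0.756, 0.654, -0.005, -0.022]
ft_force: [0.6, 0.3, -1.0]
grip_width: 0.0468
```

Run:
```python
from h import *
st()
```

```text
35.55 [530.2 311.6  41.1] [-177.72   -1.25   81.68] [ 0.6  0.3 -1. ] 46.8 [ 0.001  0.002  0.002 -0.001  0.001 -0.001]
```

Emit:
carry_out --steps '[[[0,0,0.6],0,0.6],[[0,0,1.2],0,0.6],[[0,0,1.5],0,0.6],[[0,0,1.5],0,0.6],[[0,0,1.5],0,0.6],[[0,0,1.2],0,0.6],[[0,0,0.4],0,0.6],[[0,-0.6,0],0,0.6],[[0,-1.2,0],0,0.6],[[0,-1.5,0],0,0.6]]'

```text
time: 36.55
position: [0.5298, 0.2781, 0.129]
tool_rot: [0.755, 0.655, -0.003, -0.022]
ft_force: [-0.3, -0.2, -1.2]
grip_width: 0.0468
```

Emit:
carry_out --steps '[[[0,-1.6,0],0,0.6],[[0,-1.6,0],0,0.6],[[0,-1.6,0],0,0.6],[[0,-1.6,0],0,0.6],[[0,-1.6,0],0,0.6],[[0,-1.6,0],0,0.6],[[0,-1.6,0],0,0.6],[[0,-1.6,0],0,0.6],[[0,-0.8,0],0,0.6],[[0,0,0],0,0.6]]'

```text
time: 37.55
position: [0.5255, 0.1213, 0.1245]
tool_rot: [0.759, 0.651, -0.009, -0.024]
ft_force: [0.1, 0.4, -1.2]
grip_width: 0.0466
```

Run:
```python
from h import *
st()
```

```text
37.55 [525.5 121.3 124.5] [-177.24   -1.05   81.2 ] [ 0.1  0.4 -1.2] 46.6 [-0.016  0.001  0.008  0.009 -0.002 -0.003]
```

Emit:
carry_out --steps '[[[0,-0.6,0],0,0.6],[[0,-0.6,-0.6],0,0.6],[[0,0,-1.1],0,0.6],[[0,0,-1.1],0,0.6],[[0,0,-1.1],0,0.6],[[0,0,-1.1],0,0.6],[[0,0,-0.8],0,0.6],[[0,0,0],0,0.6],[[0,0,0],0,0.6],[[0,0,0],0,0.6]]'

```text
time: 38.55
position: [0.5242, 0.1103, 0.0594]
tool_rot: [0.758, 0.652, -0.01, -0.026]
ft_force: [-0.1, 0.3, -0.9]
grip_width: 0.0467
```

Emit:
carry_out --steps '[[[0.1,-0.2,-0.5],0,0.6],[[0,0,-0.5],0,0.6],[[0,0,-0.3],0,0.6],[[0,0,0],0,0.6],[[0,0,0],0,0.6]]'

```text
time: 39.05
position: [0.5264, 0.108, 0.0465]
tool_rot: [0.758, 0.652, -0.009, -0.025]
ft_force: [0.1, 0.3, -1.2]
grip_width: 0.0467
```

Emit:
carry_out --steps '[[[-0.1,0,-0.2],0,0.6],[[0,0,-0.1],0,0.6],[[0,0,0],0,0.6],[[0,0,0],0,0.6]]'

```text
time: 39.45
position: [0.5254, 0.108, 0.0435]
tool_rot: [0.758, 0.652, -0.008, -0.024]
ft_force: [-0.5, 0.3, -1.2]
grip_width: 0.0468
```

Emit:
carry_out --steps '[[[0,0,-0.1],0,0.6],[[0,0,0],0,0.2],[[0,0,0],0,0.2],[[0,0,0],0,0.2],[[0,0,0.5],0,0.2],[[0,0,1.2],0,0.2],[[0,0,1.5],0,0.2],[[0,0,1.5],0,0.2],[[0,0,1.5],0,0.2],[[0,0,1.5],0,0.2]]'

```text
time: 40.45
position: [0.5247, 0.1081, 0.1248]
tool_rot: [0.758, 0.652, -0.009, -0.025]
ft_force: [0.4, 0.8, -0.4]
grip_width: 0.0693
```

Emit:
carry_out --steps '[[[0,0.6,0.5],-3,0],[[0,1.5,0.5],-7,0],[[0,1.8,0],-7,0],[[0,1.8,0],-7,0],[[0,1.8,0],-7,0],[[0,1.8,0],-7,0],[[0,1.8,0],-7,0],[[0,1.8,0],-7,0],[[0,1.8,0],-7,0],[[0,1.8,0],-7,0]]'

```text
time: 41.45
position: [0.5274, 0.277, 0.1491]
tool_rot: [0.994, 0.108, 0.012, -0.02]
ft_force: [0.0, -0.2, 0.1]
grip_width: 0.0869
```

Run:
```python
from h import *
st()
```

```text
41.45 [527.4 277.  149.1] [-177.81   -1.57   12.39] [ 0.  -0.2  0.1] 86.9 [ 0.333  0.057 -0.182 -0.055  0.051  1.63 ]
```

Emit:
carry_out --steps '[[[0,1.7,0],-5,0],[[0,1.7,0],-4,0],[[0,1.7,0],-2,0],[[0,1.7,0],0,0],[[0,1.5,0],0,0],[[0,1.2,0],0,0],[[0,0.8,0],0,0],[[0,0,0],0,0],[[0,0,0],0,0],[[0,0,0],0,0]]'

```text
time: 42.45
position: [0.5261, 0.3864, 0.1559]
tool_rot: [1.0, 0.009, 0.016, -0.02]
ft_force: [-0.5, 0.5, -0.4]
grip_width: 0.0869
```

Run:
```python
from h import *
st()
```

```text
42.45 [526.1 386.4 155.9] [-177.76   -1.81    0.96] [-0.5  0.5 -0.4] 86.9 [-0.006  0.002  0.004 -0.004  0.003 -0.001]
```

Emit:
carry_out --steps '[[[0.1,0.4,0],-4,0],[[0.1,0.5,0],-4,0],[[0,0,-1],-1,0],[[0,0,-1.2],0,0],[[0,0,-1.2],0,0],[[0,0,-0.8],0,0],[[0,0,0],0,0],[[0,0,0],0,0]]'

```text
time: 43.25
position: [0.5271, 0.3904, 0.1077]
tool_rot: [0.997, -0.073, 0.014, -0.016]
ft_force: [0.1, 0.1, 0.3]
grip_width: 0.087
```

Run:
```python
from h import *
st()
```

```text
43.25 [527.1 390.4 107.7] [-178.05   -1.49   -8.43] [0.1 0.1 0.3] 87.0 [-0.003  0.013  0.01  -0.    -0.003 -0.004]
```

Emit:
carry_out --steps '[[[0,0.5,0],0,0],[[0,0,-0.8],0,0],[[0,0,-1.1],0,0],[[0,0,-1.1],0,0],[[0,0,-1.1],0,0],[[0,0,-0.8],0,0],[[0,0,0],0,0],[[0,0,0],0,0]]'

```text
time: 44.05
position: [0.5271, 0.396, 0.0542]
tool_rot: [0.997, -0.073, 0.014, -0.016]
ft_force: [-0.8, 0.2, 0.1]
grip_width: 0.0868
```

Emit:
carry_out --steps '[[[0,0,-0.6],0,0],[[0,0,-0.4],0,0],[[0,0,0],0,0],[[0,0,0],0,0.6],[[0,0,0],0,0.6],[[0,0,0],0,0.6],[[0,0,0],0,0.6],[[0,0,0],0,0.6],[[0,0,0],0,0.6]]'

```text
time: 44.95
position: [0.528, 0.3966, 0.0451]
tool_rot: [0.997, -0.073, 0.016, -0.017]
ft_force: [-0.1, -0.3, -1.4]
grip_width: 0.0485
```

Run:
```python
from h import *
st()
```

```text
44.95 [528.  396.6  45.1] [-177.93   -1.65   -8.4 ] [-0.1 -0.3 -1.4] 48.5 [ 0.     0.001  0.001 -0.    -0.006 -0.001]
```

Emit:
carry_out --steps '[[[0,0,0.6],0,0.6],[[0,0,1.2],0,0.6],[[0,0,1.5],0,0.6],[[0,0,1.5],0,0.6],[[0,0,1.5],0,0.6],[[0,0,1.2],0,0.6],[[0,0,0.5],0,0.6],[[0,-0.6,0],0,0.6],[[0,-1.2,0],0,0.6],[[0,-1.6,0],0,0.6]]'

```text
time: 45.95
position: [0.5278, 0.3621, 0.1345]
tool_rot: [0.997, -0.071, 0.018, -0.018]
ft_force: [1.3, -0.5, -1.6]
grip_width: 0.049
```

Emit:
carry_out --steps '[[[0,-1.8,0],0,0.6],[[0,-1.8,0],0,0.6],[[0,-1.8,0],0,0.6],[[0,-1.8,0],0,0.6],[[0,-1.8,0],0,0.6],[[0,-1.8,0],0,0.6],[[0,-1.8,0],0,0.6],[[0,-1.8,0],0,0.6],[[0,-0.9,0],0,0.6],[[0,0,0],0,0.6]]'

```text
time: 46.95
position: [0.5192, 0.1865, 0.1265]
tool_rot: [0.997, -0.076, 0.007, -0.013]
ft_force: [0.1, 0.2, -1.3]
grip_width: 0.0486
```

Run:
```python
from h import *
st()
```

```text
46.95 [519.2 186.5 126.5] [-178.48   -0.7    -8.75] [ 0.1  0.2 -1.3] 48.6 [-0.01   0.002  0.012  0.009 -0.004 -0.003]
```

Emit:
carry_out --steps '[[[0.7,-0.8,0],0,0.6],[[0.7,-0.8,0],0,0.6],[[0,-0.3,-0.6],0,0.6],[[0,0,-1.1],0,0.6],[[0,0,-1.1],0,0.6],[[0,0,-1.1],0,0.6],[[0,0,-0.7],0,0.6],[[0,0,0],0,0.6],[[0,0,0],0,0.6],[[0,0,0],0,0.6]]'

```text
time: 47.95
position: [0.5331, 0.168, 0.0744]
tool_rot: [0.997, -0.075, 0.005, -0.013]
ft_force: [0.3, -0.9, -1.4]
grip_width: 0.0487
```

Emit:
carry_out --steps '[[[0.2,-0.2,-0.5],0,0.6],[[0,0,-0.9],0,0.6],[[0,0,-0.6],0,0.6],[[0,0,-0.2],0,0.6],[[0,0,0],0,0.6],[[0,0,0],0,0.6]]'

```text
time: 48.55
position: [0.5362, 0.1658, 0.0513]
tool_rot: [0.997, -0.075, 0.007, -0.013]
ft_force: [-0.3, 0.3, -1.2]
grip_width: 0.0489
```

Emit:
carry_out --steps '[[[-0.2,0,-0.3],0,0.6],[[0,0,-0.1],0,0.6],[[0,0,0],0,0.6],[[0,0,0],0,0.6]]'

```text
time: 48.95
position: [0.5342, 0.1659, 0.0475]
tool_rot: [0.997, -0.075, 0.007, -0.013]
ft_force: [0.3, -0.1, -1.2]
grip_width: 0.0491
```

Emit:
carry_out --steps '[[[0,0,-0.05],0,0.6],[[0,0,0],0,0.2],[[0,0,0],0,0.1],[[0,0,0],0,0.1],[[0,0,0.5],0,0.1],[[0,0,1.2],0,0.1],[[0,0,1.5],0,0.1],[[0,0,1.5],0,0.1],[[0,0,1.5],0,0.1],[[0,0,1.5],0,0.1]]'

```text
time: 49.95
position: [0.5339, 0.1659, 0.1293]
tool_rot: [0.997, -0.075, 0.007, -0.013]
ft_force: [-0.5, 0.0, -0.3]
grip_width: 0.0784
```

Emit:
carry_out --steps '[[[0,0.6,0.8],0,0],[[0,1.2,0.8],0,0],[[0,1.2,0.8],0,0],[[0,1.2,0.8],0,0],[[0,1.2,0.8],0,0],[[0,1.2,0.8],0,0],[[0,0.6,0.5],0,0],[[0,0,0],0,0],[[0,0,0],0,0]]'

```text
time: 50.85
position: [0.534, 0.2466, 0.1895]
tool_rot: [0.997, -0.074, 0.009, -0.014]
ft_force: [0.0, 0.2, 0.2]
grip_width: 0.087
```

Run:
```python
from h import *
st();w=shot('wrist');s=shot('scene');np.savez('last.npz',**{k:v for k,v in w.items()})
a=cv2.cvtColor(w['pixels'],cv2.COLOR_RGB2BGR)[:,100:430];b=cv2.resize(cv2.cvtColor(s['pixels'],cv2.COLOR_RGB2BGR)[130:270,150:320],(466,384),interpolation=2)
cv2.imwrite('pics/c13.png',np.hstack([a,b]))
```

```text
50.85 [534.  246.6 189.5] [-178.35   -0.94   -8.45] [0.  0.2 0.2] 87.0 [ 0.01   0.    -0.004 -0.001  0.003  0.004]
```

View pics/c13.png

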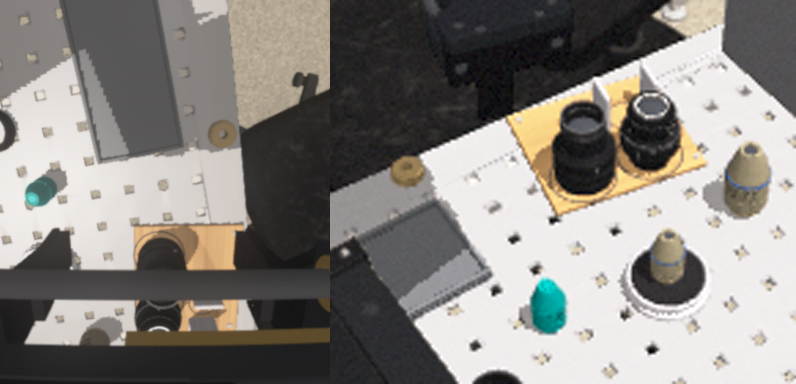

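Run:
```python
from h import *
s=shot('scene');now=cv2.cvtColor(s['pixels'],cv2.COLOR_RGB2GRAY);old=cv2.imread('pics/scene0.png',0)
r=(slice(160,205),slice(228,282))
win=cv2.createHanningWindow((54,45),cv2.CV_64F)
print(cv2.phaseCorrelate(old[r].astype(float),now[r].astype(float),win))
for n,(x0,x1) in {'waisted':(229,255),'barrel':(255,282)}.items():
    t=old[162:203,x0:x1]; m=cv2.matchTemplate(now[155:210,x0-6:x1+6],t,cv2.TM_CCOEFF_NORMED);print(n,cv2.minMaxLoc(m),'expect (6,7)')
print(onz(s,243,195,.006)-onz(s,242,195,.006),onz(s,242,196,.006)-onz(s,242,195,.006))
```

```text
((0.05227065886537474, 0.6291240317826308), 0.9750675270312191)
waisted (-0.12971293926239014, 0.9086819291114807, (0, 0), (6, 7)) expect (6,7)
barrel (0.08025981485843658, 0.966059684753418, (0, 0), (6, 7)) expect (6,7)
[-0.00116675 -0.00185433  0.        ] [-0.00248823  0.00148509  0.        ]
```

Both eyepieces are back within about a pixel (1–2 mm) of where they started, so I'm handing in.

```bash
python3 -c "
from rig import robot
print(robot.hand_in())"
```

```text
the job is handed in; nothing more can be done
None
```

I finished the job and handed it in at about 51 s of the 112 s allowed. I put the waisted eyepiece (side place) and then the barrel eyepiece (front place) in the tray. With both there, I stood the slim tan objective in the middle of the stand. Then I returned the barrel eyepiece to its front place and the waisted one to its side place.

**Last checks:**
- **Eyepieces:** the final picture shows both upright on their own places. Comparing the scene camera before and after gave a best match at zero whole-pixel shift for each. A finer check over both together gave about 0.6 px, or roughly 1–2 mm.
- **Objective:** it stands upright and centred on the stand by eye. I did not re-measure its position after releasing it.
- **Bystanders:** the nut shows no visible shift. The ring is only partly in view in the last pictures and the tissue box is out of the frame. The arm did not go near either.
- **Forces:** the wrist readings I saw stayed around 2 N.

**Disagreements:**
- The tool picked up a lasting tilt of up to about 3°, because each move starts from the measured pose. It did no visible harm.
- The waisted eyepiece's first grasp position and the measured centre of its ring differed by about 2 mm. I returned it to the grasp position, about 1 mm towards the ring.

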